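# Unlock, lift and turn the bead dish

## Task

Slide the keeper on the stand fully back to its end stop so that it frees the dish. Then take the dish by the wooden grip of its bail, lift it straight up about 6 cm clear of the stand and, over the stand, turn it a quarter turn so that its pouring lip points to the side where the large bowl stands; keep it level and the loose bead in its middle all the while, and leave both bowls where they are. Finish while still holding the dish there, level and still, with the keeper left back at its stop: someone else will empty it, so do not pour, put it down or let go.

Things in the scene. Friction and masses are not known exactly. Their poses are not given: they have to be found in the camera images.
- stand: fixed stand, wooden base 255 x 120 x 12 mm. Origin on the table under the seat's centre; z up; +x (away from the robot) is the way the keeper opens; +y, -y point to the bowls. Seat: ring 70 mm wide, 7 mm high, 2.5 mm play round the dish's foot. Two pins (tops 34 mm above the table) at x = -64, y = +-19 mm flank the dish's lip: lift the dish 25 mm or more before turning it
- keeper (a joint): slide of the keeper carriage along the stand's +x, in m: 0 = fully forward, its flat tongue 14 mm over the dish's rim so that the dish cannot be lifted; 0.045 = back at its end stop, dish free. Starts at 0 to 0.008, has about 1.5 N of friction and stays where it is left
- keeper_knob (a point): the keeper's upright round black knob, 16 mm thick, 30 mm of it free, top 73 mm above the table; the point is on its axis at the middle of the grip, 58 mm above the table, at stand x = 100 mm + joint value, y = 0. Its axes are the stand's
- dish: loose round aluminium dish, 108 mm across, rim 22 mm high, 98 mm high over its bail (arched handle), about 0.22 kg; inside slopes down to a small flat middle. Origin at the centre of its underside, 12 mm above the table when seated; z up. The pouring lip points along its -x, the bail stands over its y axis. Seated, its axes are the stand's: the lip points to the robot's side
- dish_grip (a point): centre of the bail's wooden grip bar, 88 mm above the dish's underside (100 mm above the table while seated), straight above the dish's centre: 14 mm thick along the dish's x, 56 mm long along its y, 20 mm high; the sides are flat. Axes of the dish
- dish_middle (a point): point on the dish's axis 20 mm above its underside, where the bead's centre belongs. Axes of the dish
- dish_lip (a point): outer end of the dish's pouring lip (22 mm wide), 70 mm from the dish's axis along the dish's -x
- bead_center (a point): centre of the loose terracotta ball (bead), 22 mm in diameter, lying in the middle of the dish
- large_bowl_centre (a point): centre of the large loose bowl, 138 mm across, 65 mm high, half-way up, about 160 mm from the dish's centre on one side (+y or -y) of the stand; which side varies
- small_bowl_centre (a point): centre of the small loose bowl, 80 mm across, 41 mm high, half-way up; about 160 mm from the dish's centre on the other side of the stand
Not all that is in view belongs to the job. What is meant by the dish is not turquoise, and is the larger of those in its own colour.

How it is judged:
By the outcome, as a careful person would: the job done as asked, in the order asked, and still so for the second after the job is handed in, while the arm keeps its last pose, push and grip.
It also fails if it takes over 51 s, if anything falls off the work surface, if the arm or the gripper's body presses on something with over 40 N, if the wrist force passes 120 N, or if a joint passes its speed limit or range.

## Robot

A 6-joint arm with a two-finger parallel gripper is mounted at the origin on a cart in front of the work surface, level with it; the furniture and walls round the work are solid. World frame = base frame: x ahead of the robot, y to its left, z up, the work surface at z = 0. Lengths are in m, angles in degrees, forces in N, time in s.
With the tool pointing down it reaches from about 0.4 to 0.825 m from the base axis. Payload 7 kg.
Tool frame: the origin (TCP) lies between the finger pads; the fingertips stand 19 mm ahead of it and the grasp point (between the pads) is the TCP (r.tip_extent is the distance from the TCP to the fingertips, in m); z points along the fingers, y is the direction in which the jaws open and shut (so a half turn about z gives the same grasp; the last joint's range is limited). The gripper opens to 88 mm and grips with 3 to 60 N. Pads are 19 mm wide; open, the fingers measure 130 mm over their backs; the gripper's body (78 mm by 193 mm) begins 47 mm behind the grasp point.
Start: joints at [-48.753, 20.546, 0.682, 0, -70.136, -16.507], TCP at [0.282, -0.613, 0.215] pointing down, gripper open.
Joint ranges: [-176.03, 176.03], [-82.01, 121.73], [-58.28, 71.71], [-173.87, 95.51], [-174.79, -0.11], [-173.66, 173.66]. Speed limits (degrees/s): [136.94, 136.94, 172.46, 180, 180, 180].

## Interface

Orientations are given as [roll, pitch, yaw] about the fixed x, y, z axes, in that order (R = Rz(yaw) Ry(pitch) Rx(roll)).
In Python, from plant import r, capture, workorder, spotter gives the robot as it stands.
- The arm moves only by the tool step_arm, never from a script. Its argument "motion" is a list of rows, each a list of 5 numbers: the finger opening in m, from 0 to 0.0876, then the shift along the tool's x, y, z in m, then the turn about the tool's z in rad. In form: [[grip, dx, dy, dz, roll], ...]. A call has 1 to 5 rows; each row is the pose to reach, as a shift and turn from the pose commanded when the call began, along the tool's axes at that moment; what a row does not reach only later rows make up. A row lasts 1/8 s, in which the tool goes at most 62.5 mm and 10.7 degrees, less where a joint would pass 70% of its speed; a pose out of reach is approached as far as the arm can. A call with a gripper value outside its range is refused whole. The fingers move at their own pace and stop on an object; "newtons" is the grip in N (left out, the last holds). Time passes only in rows, so rows that repeat a pose let the fingers close. It gives the time, the measured TCP pose, the force and the opening at its end, in the units of the state.
- r.get_state(): the state, without advancing time (a new reading comes with each control period).
- capture(name): name is "scene" or "top" or "wrist"; returns a dict with "image" (420x560x3 uint8, red, green, blue), "z_map" (420x560 float32, m along the optical axis (not along the pixel's ray), 0 where there is no reading), "fx", "fy", "cx", "cy" (pixels), "D" ([k1, k2, p1, p2, k3] as OpenCV has them; the pictures are not rectified), "pose" (4x4, takes a point from camera to world coordinates). Camera axes: x right, y down, z forward; pixel columns grow to the right and rows downward; lengths in m; the calibration is good to about 2 mm. A picture is of the moment at which its call begins.
- workorder.close_job(): hands the job in, once; it reports no verdict.
Trained networks look in the newest picture that a camera, given by its name, has taken for a name from the list of things; names that differ only in an ending like _2 or _b are one class to them, and where a whole thing is asked for, a point or a joint stands for the part that bears it (a point fixed in the world has none). Each returns a list of dicts, best first, with "p" (0 to 1); they miss things now and then, are a little off and sometimes report something else, mostly with a low value. They report only what shows in the picture. A call takes as long as a camera call. They do not tell look-alikes from the thing itself.
- spotter.regions_of(camera, label): "mask" (420x560 bool, what is visible of it).
- spotter.tip_of(camera, label): "location" ([x, y, z] in m, in world coordinates, good to about 4 mm: a listed point, or the origin of a listed thing).
The state is a dict: "time_s": time; "joints": joint angles; "qd": joint speeds; "joint_torque": joint torques, N m; "tcp_pos": TCP position; "eef_rot": TCP orientation; "contact_force": force on the tool from outside, world axes, zero at the start; "moment": the same for the moment, N m; "gripper_width": finger opening in m.
Only numpy, scipy, OpenCV 4.12 (cv2) and the standard library are available. Lean on these libraries where they do the work, as an engineer would, in place of code of your own. Each camera call takes 0.05 s, during which the arm holds its last target.

## Working session

There is one attempt and no reset: what is moved stays moved. The work goes in short steps, Python scripts to look and compute and a tool call to move; the robot and the scene stay as the last step left them, time stands still between calls to the robot, and variables do not carry over. Pictures are saved under pics/ and viewed, and the job is handed in when it is done.

Besides the shell and the picture viewer there is one more tool, called by a JSON object that holds its "method" and its "body". step_arm: Moves the arm, as the interface text tells. Its arguments: {"type":"object","properties":{"motion":{"type":"array","items":{"type":"array","items":{"type":"number"}}},"newtons":{"type":"number"}},"required":["motion"]}

```bash
mkdir -p pics; ls
cat > h.py <<'E'
import numpy as np, cv2
from plant import r, capture, workorder, spotter
def save(name,fn):
    c=capture(name); cv2.imwrite('pics/'+fn,c['image'][:,:,::-1]); return c
def world(c,u,v,z=None):
    K=np.array([[c['fx'],0,c['cx']],[0,c['fy'],c['cy']],[0,0,1]])
    p=cv2.undistortPoints(np.array([[[u,v]]],float),K,np.array(c['D'],float))[0,0]
    d=c['z_map'][int(round(v)),int(round(u))] if z is None else z
    P=np.array([p[0]*d,p[1]*d,d,1]); return (np.array(c['pose'])@P)[:3]
E
python3 - <<'E'
from h import *
s=r.get_state(); print(s['time_s'],s['tcp_pos'],s['eef_rot'],s['gripper_width'])
for cam in ['scene','top']:
    c=save(cam,cam+'1.png')
    for l in ['keeper_knob','dish_grip','dish','dish_lip','bead_center','large_bowl_centre','small_bowl_centre','stand']:
        try:
            print(cam,l,[(np.round(a['location'],4).tolist(),round(a['p'],2)) for a in spotter.tip_of(cam,l)])
        except Exception as e: print(l,e)
print(r.get_state()['time_s'])
E
```

```text
pics
0.0 [ 0.28224834 -0.61257933  0.21362687] [ 1.79905120e+02 -9.65032438e-03 -1.55263899e+02] 0.08735470226858442
scene keeper_knob [([0.6359, 0.0635, 0.0595], 0.75)]
scene dish_grip [([0.3619, 0.1575, 0.0573], 0.78), ([0.5343, 0.0644, 0.0989], 0.7), ([0.3746, 0.0257, 0.0689], 0.68)]
scene dish [([0.3801, 0.0274, 0.0004], 0.91), ([0.3599, 0.1608, -0.0004], 0.91), ([0.5318, 0.066, 0.009], 0.71)]
scene dish_lip [([0.3304, 0.0067, 0.0168], 0.83), ([0.3921, 0.1952, 0.0156], 0.73), ([0.4609, 0.0713, 0.0342], 0.62)]
scene bead_center [([0.5293, 0.0649, 0.029], 0.45)]
scene large_bowl_centre [([0.5516, 0.2256, 0.0303], 0.64)]
scene small_bowl_centre [([0.5149, -0.0932, 0.0207], 0.71)]
scene stand [([0.5343, 0.0675, 0.0048], 0.67)]
top keeper_knob [([0.6356, 0.0597, 0.0595], 0.76), ([0.5286, 0.0663, 0.0326], 0.19)]
top dish_grip [([0.5379, 0.0671, 0.1009], 0.89), ([0.3817, 0.0293, 0.0734], 0.71), ([0.3665, 0.1598, 0.0548], 0.6)]
top dish [([0.3798, 0.0276, -0.0028], 0.95), ([0.5339, 0.0674, 0.0117], 0.66), ([0.3661, 0.1606, -0.0029], 0.59)]
top dish_lip [([0.3272, 0.0115, 0.0155], 0.85), ([0.3915, 0.202, 0.008], 0.83), ([0.4625, 0.0682, 0.031], 0.76), ([0.524, -0.0924, 0.0229], 0.65)]
top bead_center [([0.5335, 0.0676, 0.0335], 0.45)]
top large_bowl_centre [([0.5445, 0.2229, 0.0327], 0.58)]
top small_bowl_centre [([0.5223, -0.0935, 0.0163], 0.71), ([0.6414, 0.0599, 0.058], 0.25)]
top stand []
0.9
```

View images.

View pics/scene1.png

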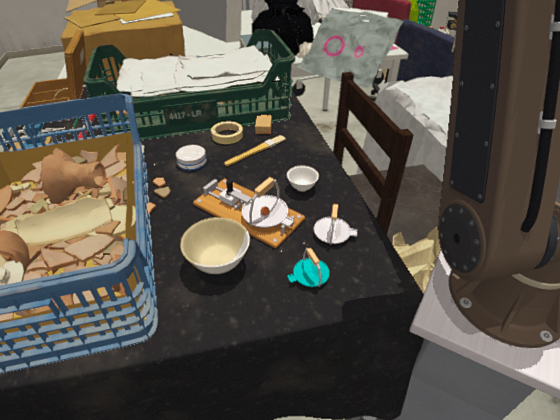

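View pics/top1.png

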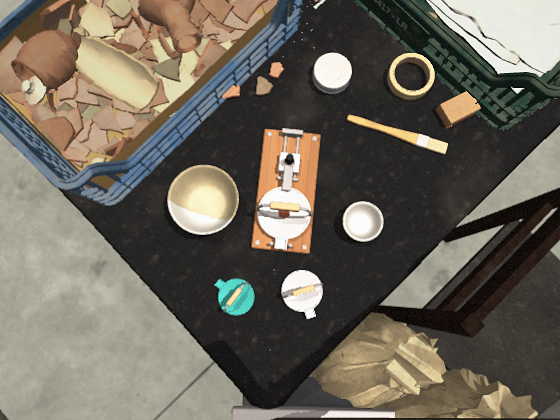

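```bash
cat >> h.py <<'E'
def cloud(c):
    h,w=c['z_map'].shape
    K=np.array([[c['fx'],0,c['cx']],[0,c['fy'],c['cy']],[0,0,1]])
    g=np.stack(np.meshgrid(np.arange(w),np.arange(h)),-1).reshape(-1,1,2).astype(float)
    p=cv2.undistortPoints(g,K,np.array(c['D'],float))[:,0]
    z=c['z_map'].reshape(-1); P=np.c_[p*z[:,None],z]
    T=np.array(c['pose']); W=P@T[:3,:3].T+T[:3,3]; W[z==0]=np.nan
    return W.reshape(h,w,3)
E
python3 - <<'E'
from h import *
c=capture('top'); W=cloud(c); im=c['image']; np.savez('top.npz',W=W,im=im)
hsv=cv2.cvtColor(im,cv2.COLOR_RGB2HSV)
m=((hsv[...,0]>5)&(hsv[...,0]<20)&(hsv[...,1]>120)&(hsv[...,2]>90)&(W[...,2]>.004)&(W[...,2]<.02))
m[:, :240]=0; m[:,330:]=0; m[:120]=0; m[260:]=0
pts=W[m][:,:2]; print(len(pts),np.nanmedian(W[m][:,2]))
rc=cv2.minAreaRect((pts*1000).astype(np.float32)); print(rc, cv2.boxPoints(rc))
# knob top
for nm,lo,hi,(x0,x1,y0,y1) in [('knob',.060,.085,(.60,.68,.03,.09)),('grip',.093,.12,(.49,.58,.02,.11)),('rim',.028,.04,(.46,.60,.0,.13)),('bowlL',.055,.075,(.44,.64,.13,.32)),('bowlS',.033,.05,(.44,.6,-.16,-.03))]:
    k=(W[...,2]>lo)&(W[...,2]<hi)&(W[...,0]>x0)&(W[...,0]<x1)&(W[...,1]>y0)&(W[...,1]<y1)
    q=W[k]; print(nm,len(q),q.mean(0).round(4),q.min(0).round(4),q.max(0).round(4))
    if nm in('grip','bowlL','bowlS'): print(cv2.minAreaRect((q[:,:2]*1000).astype(np.float32)))
# tall obstacles near: min distance cells with z>0.09
k=(W[...,2]>.085)&(W[...,0]>.3)&(W[...,0]<.95)&(abs(W[...,1])<.4)
q=W[k]; 
for x in np.arange(.4,.95,.05):
    s=q[(abs(q[:,0]-x)<.025)]
    a=s[s[:,1]>.11]; b=s[s[:,1]<.0]
    print(round(x,2), 'left ymin',a[:,1].min().round(3) if len(a) else None, a[:,2].max().round(3) if len(a) else None,'right ymax',b[:,1].max().round(3) if len(b) else None)
E
```

```text
3420 0.012837560472056475
((585.1654052734375, 62.01857376098633), (120.77333068847656, 255.1997833251953), 85.63285064697266) [[453.33768    11.523632 ]
 [707.7966     -7.9091606]
 [716.99316   112.51352  ]
 [462.53424   131.9463   ]]
knob 61 [0.6359 0.058  0.0716] [0.6296 0.0509 0.0603] [0.6445 0.0651 0.0764]
grip 309 [0.5317 0.0662 0.1075] [0.5239 0.0218 0.0934] [0.5408 0.1089 0.1153]
((532.6382446289062, 65.35344696044922), (87.43768310546875, 14.168453216552734), 85.59944915771484)
rim 1477 [0.5251 0.0667 0.0321] [0.4602 0.0139 0.028 ] [0.5866 0.1206 0.04  ]
bowlL 839 [0.5573 0.2321 0.0624] [0.4822 0.1569 0.055 ] [0.619  0.2945 0.0702]
((550.6641235351562, 225.56729125976562), (136.57171630859375, 137.20437622070312), 2.8927817344665527)
bowlS 378 [ 0.5212 -0.0943  0.0392] [ 0.4786 -0.1319  0.033 ] [ 0.5582 -0.0517  0.0452]
((518.312744140625, -91.40806579589844), (78.68458557128906, 78.55402374267578), 63.70493698120117)
0.4 left ymin None None right ymax -0.302
0.45 left ymin None None right ymax -0.352
0.5 left ymin None None right ymax -0.4
0.55 left ymin 0.111 0.212 right ymax None
0.6 left ymin 0.336 0.208 right ymax None
0.65 left ymin 0.288 0.114 right ymax None
0.7 left ymin 0.241 0.142 right ymax -0.372
0.75 left ymin 0.196 0.156 right ymax -0.321
0.8 left ymin 0.152 0.158 right ymax -0.27
0.85 left ymin 0.11 0.173 right ymax -0.22
0.9 left ymin 0.11 0.179 right ymax -0.168
```

Run:
```python
from h import *
c=capture('scene'); S=cloud(c); W=np.load('top.npz')['W']
A=np.r_[S.reshape(-1,3),W.reshape(-1,3)]; A=A[~np.isnan(A).any(1)]
# exclude arm itself: report max z in grid
for y in np.arange(-.7,.0,.05):
    print(round(y,2),[ (lambda s: round(float(s[:,2].max()),2) if len(s)>2 else None)(A[(abs(A[:,0]-x)<.025)&(abs(A[:,1]-y)<.025)]) for x in np.arange(.15,.9,.05)])
save('wrist','wrist1.png')
```

```text
-0.7 [None, -0.29, -0.29, -0.29, 0.34, None, -0.29, None, 0.1, 0.11, 0.1, 0.09, 0.07, 0.06, None]
-0.65 [-0.28, -0.28, -0.28, 0.34, 0.34, -0.28, -0.28, -0.28, -0.74, 0.05, -0.75, -0.75, -0.75, None, None]
-0.6 [-0.28, -0.28, -0.28, 0.31, -0.28, -0.28, -0.28, -0.29, -0.28, -0.75, -0.75, -0.75, None, -0.0, -0.0]
-0.55 [-0.28, -0.28, -0.28, -0.28, -0.28, -0.28, -0.28, -0.28, 0.14, 0.14, None, None, -0.0, -0.0, 0.21]
-0.5 [-0.1, -0.28, -0.28, -0.28, -0.28, -0.29, -0.28, 0.12, 0.14, 0.14, None, 0.0, 0.01, 0.21, 0.21]
-0.45 [-0.1, -0.15, -0.28, -0.28, -0.29, -0.28, 0.13, 0.13, 0.13, None, 0.0, 0.01, 0.21, 0.21, 0.16]
-0.4 [-0.07, -0.14, -0.28, -0.29, -0.28, 0.13, 0.13, 0.13, None, 0.0, 0.01, 0.21, 0.21, 0.17, 0.16]
-0.35 [-0.07, -0.21, -0.28, -0.28, 0.13, 0.13, 0.13, None, 0.0, 0.01, 0.01, 0.21, 0.21, 0.17, 0.16]
-0.3 [-0.21, -0.22, -0.22, 0.14, 0.14, 0.13, None, 0.0, 0.0, 0.01, 0.01, 0.01, 0.15, 0.15, 0.18]
-0.25 [-0.23, -0.22, -0.22, 0.14, 0.14, None, 0.01, 0.0, 0.01, 0.01, 0.01, 0.02, 0.03, 0.13, 0.17]
-0.2 [-0.22, -0.24, -0.22, -0.31, None, 0.01, 0.01, 0.01, 0.01, 0.01, 0.01, 0.02, 0.01, 0.03, 0.13]
-0.15 [0.0, -0.29, -0.27, -0.35, 0.0, 0.01, 0.01, 0.04, 0.04, 0.01, 0.01, 0.01, 0.02, 0.03, 0.03]
-0.1 [0.0, -0.34, -0.33, 0.73, 0.01, 0.01, 0.01, 0.05, 0.04, 0.01, 0.0, 0.01, 0.02, 0.01, 0.01]
-0.05 [0.01, -0.42, 0.61, 0.73, 0.01, 0.01, 0.01, 0.05, 0.04, 0.01, 0.01, 0.01, 0.01, 0.04, 0.04]
```

View pics/wrist1.png

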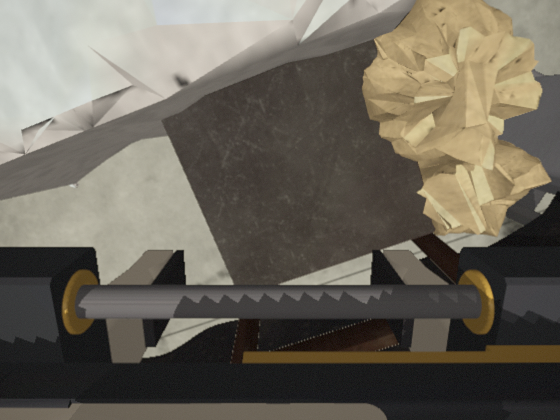

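{"method": "step_arm", "body": {"motion": [[0.08,-0.02,0.015,-0.03,0],[0.06,-0.06,0.046,-0.05,0],[0.05,-0.1,0.077,-0.05,0],[0.05,-0.14,0.107,-0.05,0],[0.05,-0.18,0.138,-0.05,0]]}}

```text
time_s: 1.68
tcp_pos: [0.3888, -0.411, 0.2648]
eef_rot: [-180.0, 0.0, -155.3]
contact_force: [0.7, -0.6, -0.6]
gripper_width: 0.0509
```

{"method": "step_arm", "body": {"motion": [[0.05,-0.045,0.034,0,0],[0.05,-0.09,0.069,0,0],[0.05,-0.135,0.103,0,0],[0.05,-0.18,0.138,0,0],[0.05,-0.225,0.172,0,0]]}}

```text
time_s: 2.3
tcp_pos: [0.5212, -0.1602, 0.265]
eef_rot: [-180.0, 0.0, -155.2]
contact_force: [1.5, -0.6, -0.9]
gripper_width: 0.05
```

{"method": "step_arm", "body": {"motion": [[0.05,-0.045,0.034,0,0.1],[0.05,-0.09,0.069,0,0.25],[0.05,-0.135,0.103,0.02,0.4],[0.05,-0.18,0.138,0.05,0.508],[0.05,-0.197,0.151,0.08,0.508]]}}

```text
time_s: 2.92
tcp_pos: [0.6374, 0.0604, 0.1836]
eef_rot: [180.0, 0.0, 175.7]
contact_force: [0.5, -1.5, -0.1]
gripper_width: 0.0503
```

Run:
```python
from h import *
c=save('wrist','wrist2.png'); print(spotter.tip_of('wrist','keeper_knob'))
s=r.get_state(); print(s['tcp_pos'],s['eef_rot'],s['joints'])
c2=save('top','top2.png');print(spotter.tip_of('top','keeper_knob'))
```

```text
[{'location': [0.6399, 0.059, 0.0557], 'p': 0.9}]
[0.6349741  0.05946728 0.18003539] [-179.88944562   -0.3554246   175.74313478] [ 2.28119902e+01  1.86185884e+01 -6.75151626e+00 -6.98394087e-02
 -6.49967122e+01 -1.17038791e+02]
[{'location': [0.6376, 0.0562, 0.0585], 'p': 0.66}]
```

View pics/wrist2.png

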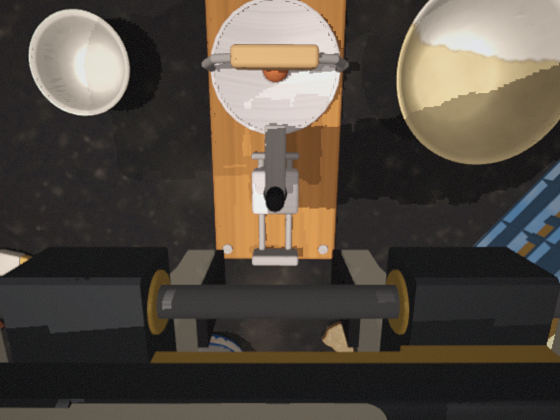

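{"method": "step_arm", "body": {"motion": [[0.05,-0.001,-0.001,0.04,0],[0.05,-0.002,-0.001,0.08,0],[0.05,-0.002,-0.001,0.105,0],[0.05,-0.002,-0.001,0.115,0],[0.05,-0.002,-0.001,0.117,0]]}}

```text
time_s: 3.75
tcp_pos: [0.6388, 0.0559, 0.0686]
eef_rot: [180.0, 0.1, 175.6]
contact_force: [-0.0, -0.4, -0.4]
gripper_width: 0.0501
```

{"method": "step_arm", "body": {"motion": [[0.03,0,0,0,0],[0.015,0,0,0,0],[0.005,0,0,0,0],[0.005,0,0,0,0],[0.005,0,0,0,0]], "newtons": 20}}

```text
time_s: 4.38
tcp_pos: [0.6382, 0.0565, 0.0676]
eef_rot: [180.0, 0.0, 175.6]
contact_force: [-0.1, -0.6, 0.5]
gripper_width: 0.0076
```

Run:
```python
from h import *
c=save('wrist','wrist3.png'); print(spotter.tip_of('wrist','keeper_knob'))
s=r.get_state(); print(s['tcp_pos'],s['eef_rot'],s['gripper_width'],r.tip_extent)
c2=save('scene','scene3.png');
cv2.imwrite('pics/scene3c.png',cv2.resize(c2['image'][130:290,150:370,::-1],None,fx=3.5,fy=3.5,interpolation=cv2.INTER_CUBIC))
```

```text
[{'location': [0.639, 0.0595, 0.0561], 'p': 0.88}]
[0.63820714 0.05647192 0.06752908] [-1.79997391e+02 -3.33059307e-03  1.75638821e+02] 0.005436035599482211 0.019
```

View pics/wrist3.png

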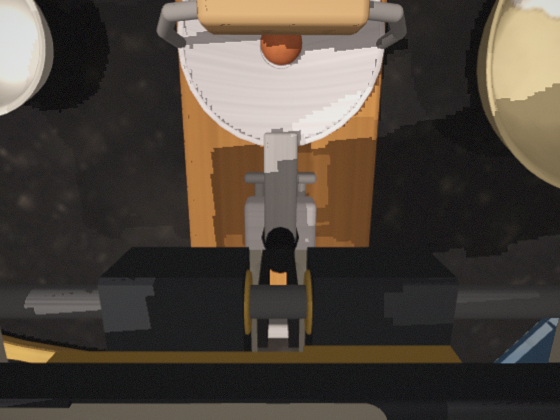

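View pics/scene3c.png

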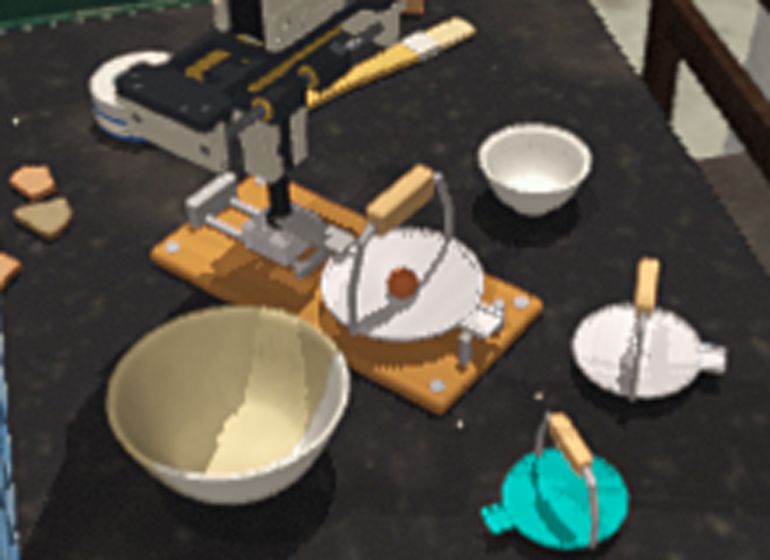

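Run:
```python
from h import *
c=capture('wrist'); 
K=np.array([[c['fx'],0,c['cx']],[0,c['fy'],c['cy']],[0,0,1]]);T=np.linalg.inv(c['pose'])
def pj(p):return cv2.projectPoints(np.array([p],float),cv2.Rodrigues(T[:3,:3])[0],T[:3,3],K,np.array(c['D'],float))[0].ravel().round(0)
print(np.round(c['pose'],3))
t=r.get_state()['tcp_pos']
print('tcp',pj(t),'tip',pj(t-[0,0,.019]),'knobtop',pj([.637,.0585,.073]),'finger@+30',pj(t+[0,0,.03]))
W=cloud(c)
for v in range(180,345,8): print(v,[W[v,u].round(3).tolist() for u in (256,280,300)])
```

```text
[[ 0.077  0.96   0.27   0.565]
 [ 0.997 -0.073 -0.022  0.061]
 [-0.001  0.27  -0.963  0.236]
 [ 0.     0.     0.     1.   ]]
tcp [280. 260.] tip [280. 246.] knobtop [284. 262.] finger@+30 [281. 288.]
180 [[0.606, 0.044, 0.019], [0.603, 0.059, 0.04], [0.608, 0.071, 0.021]]
188 [[0.612, 0.044, 0.017], [0.607, 0.059, 0.041], [0.614, 0.071, 0.016]]
196 [[0.617, 0.043, 0.016], [0.612, 0.058, 0.041], [0.619, 0.07, 0.017]]
204 [[0.618, 0.044, 0.033], [0.617, 0.058, 0.041], [0.619, 0.07, 0.033]]
212 [[0.622, 0.044, 0.035], [0.621, 0.058, 0.042], [0.624, 0.069, 0.034]]
220 [[0.627, 0.043, 0.035], [0.625, 0.057, 0.042], [0.629, 0.069, 0.034]]
228 [[0.632, 0.043, 0.034], [0.63, 0.057, 0.042], [0.634, 0.069, 0.033]]
236 [[0.636, 0.043, 0.035], [0.63, 0.057, 0.056], [0.638, 0.068, 0.035]]
244 [[0.641, 0.042, 0.034], [0.63, 0.057, 0.067], [0.643, 0.068, 0.035]]
252 [[0.626, 0.046, 0.085], [0.633, 0.057, 0.071], [0.628, 0.066, 0.085]]
260 [[0.627, 0.047, 0.092], [0.637, 0.056, 0.071], [0.628, 0.066, 0.093]]
268 [[0.627, 0.047, 0.099], [0.641, 0.056, 0.071], [0.629, 0.065, 0.099]]
276 [[0.626, 0.048, 0.109], [0.675, 0.054, 0.009], [0.605, 0.063, 0.155]]
284 [[0.608, 0.052, 0.151], [0.681, 0.053, 0.01], [0.607, 0.063, 0.154]]
292 [[0.606, 0.053, 0.159], [0.607, 0.058, 0.159], [0.607, 0.063, 0.159]]
300 [[0.608, 0.053, 0.16], [0.608, 0.058, 0.161], [0.609, 0.063, 0.16]]
308 [[0.609, 0.053, 0.161], [0.61, 0.058, 0.161], [0.61, 0.063, 0.161]]
316 [[0.613, 0.052, 0.159], [0.612, 0.058, 0.161], [0.612, 0.063, 0.161]]
324 [[0.627, 0.05, 0.14], [0.7, 0.052, 0.029], [0.617, 0.063, 0.157]]
332 [[0.629, 0.05, 0.141], [0.705, 0.052, 0.03], [0.627, 0.063, 0.145]]
340 [[0.631, 0.049, 0.142], [0.734, 0.05, -0.002], [0.63, 0.062, 0.145]]
```

Run:
```python
from h import *
c=capture('wrist');W=cloud(c)
for v in (246,252,258,264,270,278): print(v,[(u,W[v,u].round(3)[1:].tolist()) for u in range(244,320,4)])
im=c['image'][200:350,200:360,::-1]; cv2.imwrite('pics/w4.png',cv2.resize(im,None,fx=4,fy=4,interpolation=cv2.INTER_CUBIC))
print(r.get_state()['gripper_width'])
```

```text
246 [(244, [0.032, 0.011]), (248, [0.037, 0.034]), (252, [0.04, 0.035]), (256, [0.042, 0.035]), (260, [0.044, 0.035]), (264, [0.047, 0.04]), (268, [0.051, 0.063]), (272, [0.053, 0.068]), (276, [0.055, 0.069]), (280, [0.057, 0.069]), (284, [0.059, 0.068]), (288, [0.061, 0.067]), (292, [0.063, 0.062]), (296, [0.065, 0.039]), (300, [0.068, 0.034]), (304, [0.07, 0.033]), (308, [0.073, 0.034]), (312, [0.075, 0.033]), (316, [0.079, 0.011])]
252 [(244, [0.05, 0.152]), (248, [0.051, 0.153]), (252, [0.052, 0.152]), (256, [0.046, 0.084]), (260, [0.048, 0.085]), (264, [0.05, 0.081]), (268, [0.052, 0.081]), (272, [0.053, 0.069]), (276, [0.055, 0.072]), (280, [0.057, 0.071]), (284, [0.059, 0.082]), (288, [0.061, 0.081]), (292, [0.062, 0.086]), (296, [0.064, 0.084]), (300, [0.066, 0.085]), (304, [0.065, 0.151]), (308, [0.066, 0.152]), (312, [0.067, 0.151]), (316, [0.068, 0.153])]
258 [(244, [0.05, 0.156]), (248, [0.051, 0.156]), (252, [0.052, 0.151]), (256, [0.047, 0.091]), (260, [0.049, 0.091]), (264, [0.05, 0.088]), (268, [0.052, 0.088]), (272, [0.053, 0.07]), (276, [0.055, 0.071]), (280, [0.057
[... 844 characters left out ...]
 (276, [0.054, 0.072]), (280, [0.056, 0.071]), (284, [0.059, 0.1]), (288, [0.06, 0.1]), (292, [0.062, 0.101]), (296, [0.063, 0.097]), (300, [0.065, 0.1]), (304, [0.064, 0.155]), (308, [0.065, 0.162]), (312, [0.066, 0.162]), (316, [0.067, 0.162])]
278 [(244, [0.051, 0.165]), (248, [0.052, 0.165]), (252, [0.052, 0.159]), (256, [nan, nan]), (260, [0.049, 0.11]), (264, [0.051, 0.107]), (268, [0.052, 0.107]), (272, [0.048, 0.01]), (276, [0.051, 0.009]), (280, [0.054, 0.01]), (284, [0.058, 0.101]), (288, [0.06, 0.108]), (292, [0.062, 0.107]), (296, [0.063, 0.11]), (300, [0.063, 0.155]), (304, [0.064, 0.159]), (308, [0.065, 0.166]), (312, [0.066, 0.166]), (316, [0.066, 0.166])]
0.004925243297193639
```

View pics/w4.png

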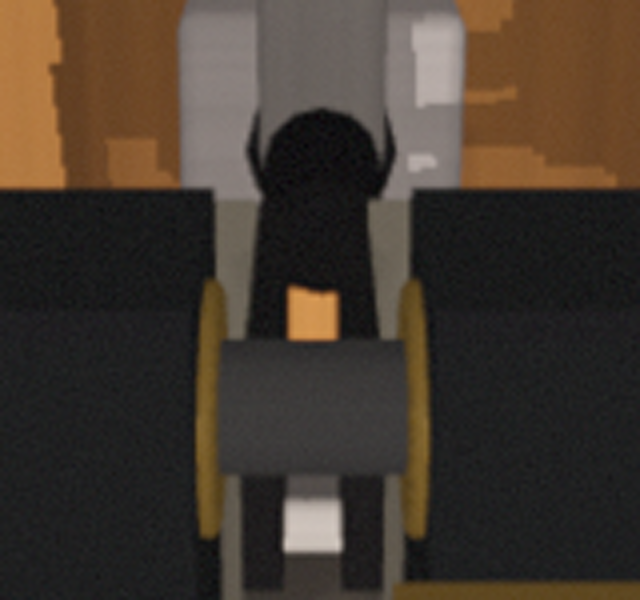

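Run:
```python
from h import *
c=capture('wrist');W=cloud(c)
for v in (232,236,240,244): print(v,[(u,W[v,u].round(3).tolist()) for u in list(range(258,270,2))+list(range(290,302,2))])
c=capture('scene');W=cloud(c)
im=c['image'][130:215,190:270,::-1]; cv2.imwrite('pics/s5.png',cv2.resize(im,None,fx=7,fy=7,interpolation=cv2.INTER_CUBIC))
```

```text
232 [(258, [0.635, 0.044, 0.033]), (260, [0.634, 0.045, 0.035]), (262, [0.634, 0.046, 0.034]), (264, [0.633, 0.048, 0.04]), (266, [0.632, 0.049, 0.041]), (268, [0.632, 0.05, 0.041]), (290, [0.633, 0.063, 0.042]), (292, [0.633, 0.064, 0.041]), (294, [0.634, 0.065, 0.04]), (296, [0.634, 0.066, 0.039]), (298, [0.636, 0.067, 0.034]), (300, [0.636, 0.068, 0.034])]
236 [(258, [0.636, 0.044, 0.035]), (260, [0.637, 0.045, 0.034]), (262, [0.635, 0.046, 0.039]), (264, [0.635, 0.048, 0.039]), (266, [0.635, 0.049, 0.041]), (268, [0.633, 0.05, 0.045]), (290, [0.633, 0.062, 0.048]), (292, [0.634, 0.063, 0.045]), (294, [0.636, 0.065, 0.042]), (296, [0.637, 0.066, 0.039]), (298, [0.637, 0.067, 0.038]), (300, [0.638, 0.068, 0.034])]
240 [(258, [0.639, 0.043, 0.033]), (260, [0.639, 0.045, 0.034]), (262, [0.638, 0.046, 0.039]), (264, [0.637, 0.047, 0.04]), (266, [0.636, 0.049, 0.043]), (268, [0.633, 0.05, 0.053]), (290, [0.633, 0.062, 0.056]), (292, [0.634, 0.063, 0.052]), (294, [0.638, 0.064, 0.042]), (296, [0.639, 0.066, 0.04]), (298, [0.64, 0.067, 0.036]), (300, [0.641, 0.068, 0.035])]
244 [(258, [0.642, 0.043, 0.034]), (260, [0.642, 0.044, 0.034]), (262, [0.642, 0.046, 0.034]), (264, [0.64, 0.047, 0.039]), (266, [0.635, 0.049, 0.051]), (268, [0.633, 0.051, 0.058]), (290, [0.633, 0.062, 0.061]), (292, [0.634, 0.063, 0.059]), (294, [0.637, 0.064, 0.049]), (296, [0.642, 0.066, 0.038]), (298, [0.643, 0.067, 0.034]), (300, [0.643, 0.068, 0.034])]
```

View pics/s5.png

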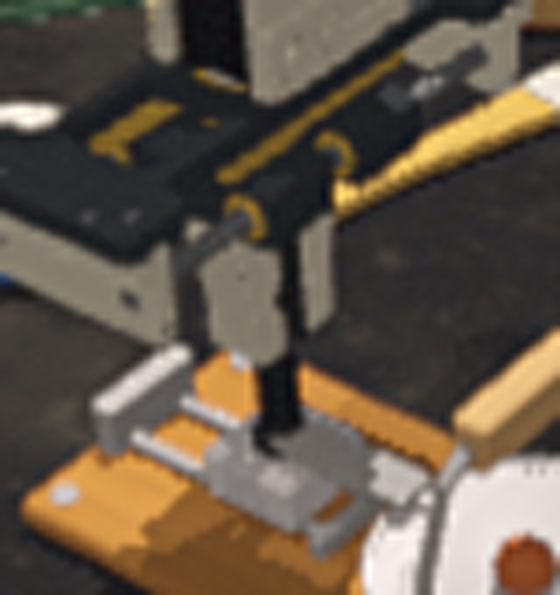

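Run:
```python
from h import *
c=capture('scene');W=cloud(c)
for v in range(160,196,2): print(v,[W[v,u].round(3).tolist() for u in (222,226,229,232,235)])
```

```text
160 [[0.619, 0.097, 0.159], [0.608, 0.097, 0.163], [0.603, 0.094, 0.162], [0.6, 0.088, 0.16], [0.6, 0.077, 0.153]]
162 [[0.612, 0.107, 0.162], [0.608, 0.099, 0.158], [0.603, 0.094, 0.157], [0.602, 0.086, 0.153], [0.626, 0.045, 0.12]]
164 [[0.61, 0.11, 0.159], [0.609, 0.098, 0.152], [0.602, 0.096, 0.154], [0.629, 0.052, 0.118], [0.626, 0.046, 0.115]]
166 [[0.634, 0.083, 0.129], [0.628, 0.076, 0.127], [0.627, 0.066, 0.121], [0.629, 0.053, 0.113], [0.625, 0.046, 0.11]]
168 [[0.635, 0.082, 0.122], [0.628, 0.076, 0.121], [0.627, 0.067, 0.116], [0.629, 0.054, 0.108], [0.625, 0.047, 0.105]]
170 [[0.637, 0.08, 0.115], [0.628, 0.078, 0.117], [0.628, 0.067, 0.11], [0.628, 0.055, 0.103], [0.627, 0.045, 0.097]]
172 [[0.639, 0.079, 0.108], [0.628, 0.078, 0.112], [0.628, 0.067, 0.105], [0.629, 0.055, 0.097], [0.626, 0.048, 0.094]]
174 [[0.642, 0.076, 0.1], [0.627, 0.079, 0.107], [0.627, 0.068, 0.1], [0.628, 0.057, 0.093], [0.627, 0.047, 0.087]]
176 [[0.642, 0.077, 0.094], [0.63, 0.077, 0.099], [0.627, 0.069, 0.095], [0.63, 0.055, 0.085], [0.627, 0.048, 0.082]]
178 [[0.643, 0.076, 0.087], [0.63, 0.
[... 335 characters left out ...]
 0.019, 0.011], [0.642, 0.065, 0.063], [0.633, 0.066, 0.067], [0.631, 0.057, 0.062], [0.665, 0.002, 0.012]]
186 [[0.689, 0.026, 0.011], [0.645, 0.063, 0.054], [0.633, 0.066, 0.061], [0.629, 0.059, 0.058], [0.66, 0.009, 0.012]]
188 [[0.685, 0.032, 0.011], [0.676, 0.027, 0.011], [0.633, 0.066, 0.055], [0.63, 0.06, 0.052], [0.656, 0.015, 0.011]]
190 [[0.674, 0.046, 0.018], [0.652, 0.056, 0.034], [0.632, 0.068, 0.051], [0.631, 0.058, 0.045], [0.628, 0.05, 0.04]]
192 [[0.654, 0.07, 0.037], [0.641, 0.069, 0.042], [0.634, 0.066, 0.043], [0.63, 0.061, 0.041], [0.623, 0.057, 0.041]]
194 [[0.651, 0.073, 0.034], [0.642, 0.069, 0.035], [0.634, 0.068, 0.038], [0.625, 0.067, 0.041], [0.618, 0.064, 0.042]]
```

{"method": "step_arm", "body": {"motion": [[0.045,0,0,0,0],[0.045,0,0,0,0],[0.045,0,0,0.01,0],[0.045,0,0,0.02,0],[0.045,0,0,0.025,0]]}}

```text
time_s: 5.4
tcp_pos: [0.6375, 0.0562, 0.0412]
eef_rot: [-180.0, -0.1, 175.6]
contact_force: [-0.2, 0.4, -0.4]
gripper_width: 0.0442
```

Run:
```python
from h import *
c=capture('scene');W=cloud(c)
s=r.get_state(); print(s['tcp_pos'],s['contact_force'],s['gripper_width'])
im=c['image'][130:215,190:270,::-1]; cv2.imwrite('pics/s6.png',cv2.resize(im,None,fx=7,fy=7,interpolation=cv2.INTER_CUBIC))
for v in range(170,200,2): print(v,[W[v,u].round(3)[1:].tolist() for u in (214,218,222,226,229,232,235,239,243)])
```

```text
[0.63737823 0.05620063 0.04084207] [-0.61448408 -0.32315012 -0.01529846] 0.0441620797999764
170 [[0.139, 0.162], [0.114, 0.143], [0.109, 0.142], [0.103, 0.141], [0.099, 0.14], [0.091, 0.135], [0.037, 0.089], [0.034, 0.091], [-0.077, -0.004]]
172 [[0.142, 0.16], [0.116, 0.139], [0.115, 0.142], [0.11, 0.142], [0.098, 0.133], [0.088, 0.128], [0.036, 0.083], [0.033, 0.085], [-0.065, -0.0]]
174 [[0.144, 0.157], [0.117, 0.135], [0.117, 0.139], [0.107, 0.134], [0.098, 0.128], [0.091, 0.124], [0.036, 0.077], [0.032, 0.077], [-0.06, -0.002]]
176 [[0.144, 0.152], [0.124, 0.136], [0.116, 0.132], [0.108, 0.129], [0.1, 0.125], [-0.034, 0.001], [0.036, 0.07], [0.035, 0.074], [-0.051, -0.001]]
178 [[0.145, 0.147], [0.127, 0.133], [0.115, 0.126], [0.109, 0.125], [-0.023, -0.0], [-0.028, -0.0], [0.037, 0.065], [0.035, 0.068], [0.02, 0.058]]
180 [[0.147, 0.144], [0.101, 0.102], [0.093, 0.098], [-0.0, 0.011], [0.059, 0.073], [-0.022, -0.002], [0.036, 0.058], [0.033, 0.06], [-0.035, 0.0]]
182 [[0.147, 0.138], [0.101, 0.095], [0.093, 0.092], [0.066, 0.07], [0.062, 0.069], [0.056, 0.068], [-0.017, -0.0], 
[... 511 characters left out ...]
65], [0.094, 0.069], [0.082, 0.062], [0.065, 0.048], [0.061, 0.047], [0.051, 0.041], [0.016, 0.011], [0.01, 0.01]]
192 [[0.054, 0.009], [0.095, 0.059], [0.097, 0.066], [0.084, 0.057], [nan, nan], [0.063, 0.043], [0.058, 0.042], [0.053, 0.041], [0.018, 0.011]]
194 [[0.069, 0.018], [0.058, 0.012], [0.098, 0.06], [0.069, 0.035], [0.068, 0.038], [0.068, 0.042], [0.066, 0.043], [0.06, 0.042], [0.057, 0.045]]
196 [[0.073, 0.016], [0.069, 0.018], [0.078, 0.033], [0.073, 0.033], [0.07, 0.034], [0.071, 0.038], [0.071, 0.043], [0.065, 0.042], [0.06, 0.042]]
198 [[0.074, 0.01], [0.073, 0.015], [0.079, 0.027], [0.081, 0.034], [0.076, 0.034], [0.075, 0.037], [0.066, 0.03], [0.071, 0.041], [0.066, 0.042]]
```

View pics/s6.png

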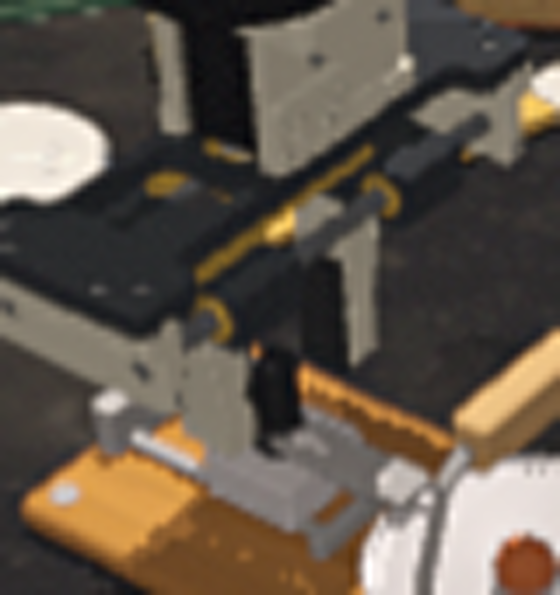

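{"method": "step_arm", "body": {"motion": [[0.045,0,0,0.005,0],[0.045,0,0,0.007,0],[0.03,0,0,0.007,0],[0.015,0,0,0.007,0],[0.005,0,0,0.007,0]], "newtons": 20}}

```text
time_s: 6.08
tcp_pos: [0.6383, 0.0565, 0.0358]
eef_rot: [180.0, 0.0, 175.6]
contact_force: [-0.5, -0.1, 0.2]
gripper_width: 0.0206
```

{"method": "step_arm", "body": {"motion": [[0.005,0,0,0,0],[0.005,0,0,0,0]]}}

```text
time_s: 6.32
tcp_pos: [0.6388, 0.0576, 0.0358]
eef_rot: [179.9, 0.1, 175.6]
contact_force: [-0.2, 5.7, -0.8]
gripper_width: 0.0153
```

{"method": "step_arm", "body": {"motion": [[0.005,-0.005,0.001,0,0],[0.005,-0.013,0.0015,0,0],[0.005,-0.022,0.0015,0,0],[0.005,-0.031,0.0015,0,0],[0.005,-0.036,0.0015,0,0]]}}

```text
time_s: 6.95
tcp_pos: [0.6752, 0.0548, 0.0357]
eef_rot: [-180.0, 0.0, 175.6]
contact_force: [-1.5, -1.0, 5.7]
gripper_width: 0.0152
```

{"method": "step_arm", "body": {"motion": [[0.005,-0.004,0,0,0],[0.005,-0.006,0,0,0],[0.005,-0.008,0,0,0],[0.005,-0.01,0,0,0]]}}

```text
time_s: 7.45
tcp_pos: [0.6788, 0.0544, 0.0355]
eef_rot: [-179.9, -0.5, 175.6]
contact_force: [-22.7, 6.6, 19.1]
gripper_width: 0.015
```

{"method": "step_arm", "body": {"motion": [[0.005,0.002,0,0,0],[0.005,0.003,0,0,0],[0.02,0.003,0,0,0],[0.045,0.003,0,0,0],[0.045,0.003,0,0,0]]}}

```text
time_s: 8.07
tcp_pos: [0.6815, 0.0547, 0.0353]
eef_rot: [180.0, 0.0, 175.6]
contact_force: [0.8, 0.2, -0.5]
gripper_width: 0.0345
```

Run:
```python
from h import *
c=save('wrist','wrist5.png'); print(spotter.tip_of('wrist','keeper_knob'))
print(spotter.tip_of('wrist','dish_grip')); print(r.get_state())
```

```text
[{'location': [0.6778, 0.0561, 0.0563], 'p': 0.86}]
[]
{'time_s': 8.225, 'joints': array([ 2.08839664e+01,  2.97858154e+01, -9.81663671e+00, -1.37573545e-03,
       -5.04006177e+01, -1.15254114e+02]), 'qd': array([ 0.08931286, -0.04344129, -0.10234157, -0.03942439, -0.11792446,
        0.07041379]), 'joint_torque': array([ 5.13061139e-03, -6.48289990e+01,  2.39383668e+01,  5.67067847e+00,
       -8.19107308e-02,  4.39873520e-04]), 'tcp_pos': array([0.68129541, 0.05466427, 0.0353521 ]), 'eef_rot': array([-1.79999649e+02, -3.22867337e-03,  1.75628976e+02]), 'contact_force': array([-0.68806043,  0.12756412,  0.90732755]), 'moment': array([-0.02201794, -0.02093779, -0.01802661]), 'gripper_width': 0.04322919113087632}
```

View pics/wrist5.png

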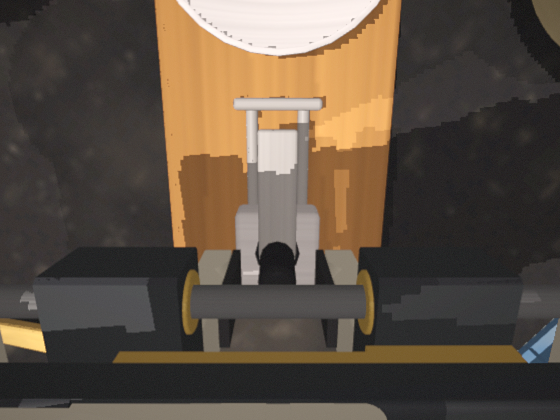

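{"method": "step_arm", "body": {"motion": [[0.06,0,0,-0.03,0],[0.06,0,0,-0.08,0],[0.06,0,0,-0.13,-0.15],[0.06,0.04,0,-0.15,-0.33],[0.06,0.08,0,-0.15,-0.51]]}}

```text
time_s: 8.85
tcp_pos: [0.6017, 0.061, 0.1875]
eef_rot: [-180.0, 0.2, -154.8]
contact_force: [-0.4, 1.0, 0.1]
gripper_width: 0.0601
```

Run:
```python
from h import *
s=r.get_state(); t=s['tcp_pos'];print(t,s['eef_rot'])
y=np.deg2rad(s['eef_rot'][2]); 
d=np.array([.5345,.066])-t[:2]; print('tool shift',d@[np.cos(y),np.sin(y)],d@[np.sin(y),-np.cos(y)],'roll',-(np.deg2rad(-94.37)-y+2*np.pi*(y>0)))
```

```text
[0.60173858 0.06103809 0.18753063] [-179.97854357    0.21619662 -154.82783799]
tool shift 0.058742690169076 0.033089929776356525 roll -1.0551883315778063
```

{"method": "step_arm", "body": {"motion": [[0.06,0.02,0.012,0,-0.18],[0.06,0.04,0.022,0,-0.36],[0.06,0.0585,0.033,0,-0.54],[0.06,0.0585,0.033,0,-0.72],[0.06,0.0585,0.033,0,-0.9]]}}

```text
time_s: 9.48
tcp_pos: [0.5343, 0.0662, 0.186]
eef_rot: [-180.0, 0.0, -103.2]
contact_force: [-0.2, -0.8, 0.5]
gripper_width: 0.06
```

{"method": "step_arm", "body": {"motion": [[0.06,0,0,0,-0.155],[0.06,0,0,0,-0.155]]}}

```text
time_s: 9.72
tcp_pos: [0.5345, 0.0661, 0.1857]
eef_rot: [-180.0, 0.0, -94.8]
contact_force: [0.1, 0.0, 0.5]
gripper_width: 0.0594
```

Run:
```python
from h import *
c=save('wrist','wrist6.png'); W=cloud(c)
s=r.get_state(); t=s['tcp_pos'];print(t,s['eef_rot'],s['joints'])
for l in ['dish_grip','keeper_knob','bead_center','dish']: print(l,[(a['location'],a['p']) for a in spotter.tip_of('wrist',l)])
g=(W[...,2]>.098)&(W[...,2]<.12)&(abs(W[...,0]-.535)<.05)&(abs(W[...,1]-.066)<.06)
hsv=cv2.cvtColor(c['image'],cv2.COLOR_RGB2HSV); g&=(hsv[...,1]>60)
q=W[g]; print(len(q),q.mean(0),cv2.minAreaRect((q[:,:2]*1000).astype(np.float32)))
f=(abs(W[...,0]-t[0])<.07)&(abs(W[...,1]-t[1])<.03)&(W[...,2]>.13); print('lowest finger z',np.sort(W[f][:,2])[:20:5])
```

```text
[0.53448187 0.06611505 0.18563103] [-1.79990776e+02  7.88132195e-03 -9.48963121e+01] [ 2.79135632e+01  8.95980517e+00 -1.90030661e+01 -1.84134625e-03
 -6.20251060e+01 -3.28090123e+01]
dish_grip [([0.5343, 0.0695, 0.0977], 0.65), ([0.3773, 0.027, 0.0651], 0.61)]
keeper_knob [([0.678, 0.0564, 0.0574], 0.9)]
bead_center [([0.5362, 0.0664, 0.0316], 0.61)]
dish [([0.5347, 0.0657, 0.0138], 0.91), ([0.3783, 0.027, 0.0005], 0.9)]
1456 [0.53272316 0.06313631 0.10750036] ((533.1412353515625, 66.25664520263672), (59.156883239746094, 13.396732330322266), 85.67774963378906)
lowest finger z [0.19511415 0.19554278 0.19571113 0.19587266]
```

View pics/wrist6.png

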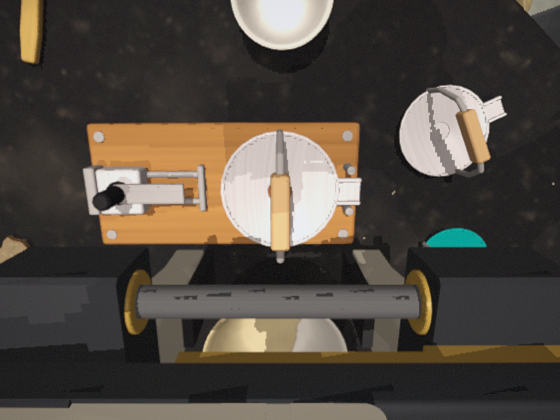

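{"method": "step_arm", "body": {"motion": [[0.06,0,0,0.04,-0.008],[0.05,0,0,0.08,-0.008],[0.05,0,0,0.105,-0.008],[0.05,0,0,0.115,-0.008],[0.05,0,0,0.1175,-0.008]]}}

```text
time_s: 10.6
tcp_pos: [0.5346, 0.0661, 0.068]
eef_rot: [180.0, -0.0, -94.3]
contact_force: [0.4, -0.5, 0.6]
gripper_width: 0.0502
```

Run:
```python
from h import *
c=save('scene','scene7.png'); W=cloud(c)
cv2.imwrite('pics/s7.png',cv2.resize(c['image'][130:250,190:320,::-1],None,fx=5.5,fy=5,interpolation=cv2.INTER_CUBIC))
s=r.get_state(); print(s['tcp_pos'],s['eef_rot'],s['contact_force'])
```

```text
[0.53483286 0.06621343 0.06827843] [-1.79979905e+02  9.38723697e-04 -9.42533499e+01] [-0.1528255   0.05193518 -0.36844076]
```

View pics/s7.png

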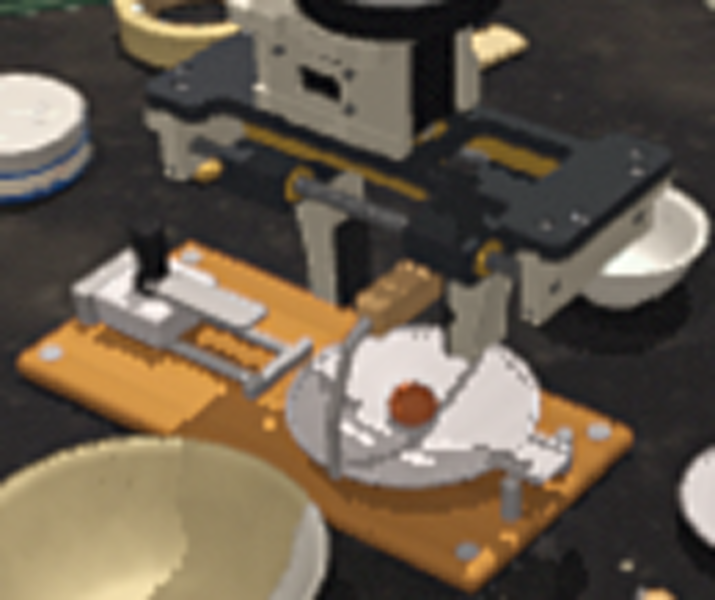

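{"method": "step_arm", "body": {"motion": [[0.035,0,0,0,0],[0.024,0,0,0,0],[0.018,0,0,0,0],[0.012,0,0,0,0],[0.005,0,0,0,0]], "newtons": 30}}

```text
time_s: 11.28
tcp_pos: [0.5343, 0.0661, 0.068]
eef_rot: [180.0, -0.0, -94.2]
contact_force: [-0.3, 0.3, 0.8]
gripper_width: 0.0142
```

{"method": "step_arm", "body": {"motion": [[0.005,0,0,0,0],[0.005,0,0,0,0],[0.005,0,0,-0.001,0],[0.005,0,0,-0.003,0],[0.005,0,0,-0.006,0]], "newtons": 35}}

```text
time_s: 11.9
tcp_pos: [0.5344, 0.0661, 0.074]
eef_rot: [180.0, -0.0, -94.2]
contact_force: [0.8, 0.3, -2.1]
gripper_width: 0.0137
```

{"method": "step_arm", "body": {"motion": [[0.005,0,0,-0.004,0],[0.005,0,0,-0.009,0],[0.005,0,0,-0.015,0],[0.005,0,0,-0.021,0],[0.005,0,0,-0.027,0]]}}

```text
time_s: 12.52
tcp_pos: [0.5345, 0.0661, 0.1016]
eef_rot: [-180.0, 0.0, -94.2]
contact_force: [-0.5, -0.2, -2.0]
gripper_width: 0.0138
```

{"method": "step_arm", "body": {"motion": [[0.005,0,0,-0.006,0],[0.005,0,0,-0.012,0],[0.005,0,0,-0.018,0],[0.005,0,0,-0.024,0],[0.005,0,0,-0.028,0]]}}

```text
time_s: 13.15
tcp_pos: [0.5346, 0.0662, 0.1295]
eef_rot: [-180.0, 0.0, -94.2]
contact_force: [0.2, 0.2, -1.8]
gripper_width: 0.0137
```

{"method": "step_arm", "body": {"motion": [[0.005,0,0,-0.001,0],[0.005,0,0,-0.001,0]]}}

```text
time_s: 13.4
tcp_pos: [0.5344, 0.0661, 0.13]
eef_rot: [180.0, 0.0, -94.2]
contact_force: [0.2, 0.5, -2.4]
gripper_width: 0.0138
```

Run:
```python
from h import *
c=save('scene','scene8.png'); W=cloud(c)
cv2.imwrite('pics/s8.png',cv2.resize(c['image'][110:250,190:340,::-1],None,fx=5,fy=4.2,interpolation=cv2.INTER_CUBIC))
s=r.get_state(); print(s['tcp_pos'],s['eef_rot'],s['contact_force'],s['joints'])
for l in ['dish','bead_center','dish_lip']: print(l,[(a['location'],a['p']) for a in spotter.tip_of('scene',l)])
```

```text
[0.53433359 0.06607355 0.1298873 ] [ 1.79983254e+02 -5.21631554e-03 -9.42430754e+01] [ 0.06270072 -0.19718803 -3.02305395] [ 2.79150662e+01  1.19462132e+01 -2.32830433e+01 -5.50413986e-03
 -5.47876966e+01 -3.21549679e+01]
dish [([0.5363, 0.0617, 0.0737], 0.9), ([0.3592, 0.1568, -0.0018], 0.9), ([0.3804, 0.027, 0.0013], 0.61)]
bead_center [([0.5315, 0.0656, 0.0886], 0.44)]
dish_lip [([0.3287, 0.0111, 0.0141], 0.72), ([0.4655, 0.0719, 0.096], 0.64), ([0.3901, 0.1958, 0.0163], 0.56)]
```

View pics/s8.png

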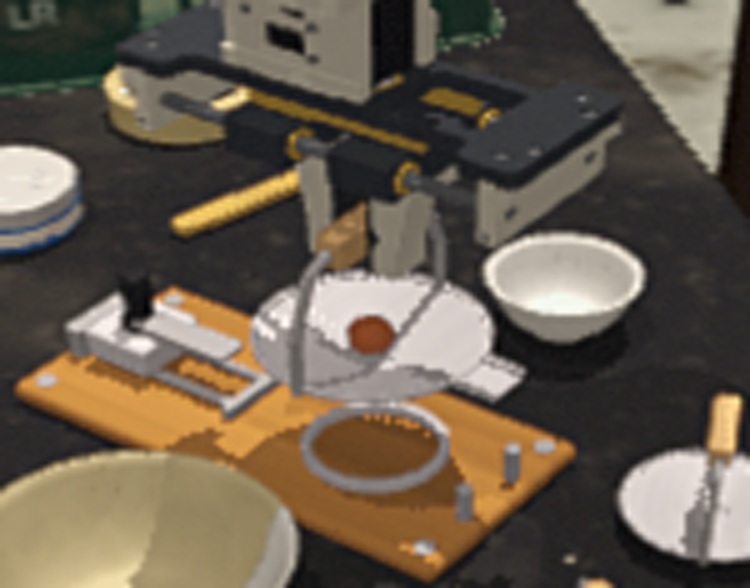

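{"method": "step_arm", "body": {"motion": [[0.005,0,0,0,0.015],[0.005,0,0,0,0.045],[0.005,0,0,0,0.09],[0.005,0,0,0,0.15],[0.005,0,0,0,0.21]]}}

```text
time_s: 14.22
tcp_pos: [0.5345, 0.0661, 0.1301]
eef_rot: [180.0, -0.0, -106.5]
contact_force: [0.2, 0.3, -1.4]
gripper_width: 0.0137
```

{"method": "step_arm", "body": {"motion": [[0.005,0,0,0,0.07],[0.005,0,0,0,0.14],[0.005,0,0,0,0.21],[0.005,0,0,0,0.28],[0.005,0,0,0,0.35]]}}

```text
time_s: 14.85
tcp_pos: [0.5345, 0.0661, 0.13]
eef_rot: [180.0, -0.0, -126.5]
contact_force: [0.1, -0.6, -1.6]
gripper_width: 0.0138
```

{"method": "step_arm", "body": {"motion": [[0.005,0,0,0,0.07],[0.005,0,0,0,0.14],[0.005,0,0,0,0.21],[0.005,0,0,0,0.28],[0.005,0,0,0,0.35]]}}

```text
time_s: 15.48
tcp_pos: [0.5345, 0.0661, 0.1301]
eef_rot: [180.0, 0.0, -146.6]
contact_force: [0.4, -0.7, -1.9]
gripper_width: 0.014
```

{"method": "step_arm", "body": {"motion": [[0.005,0,0,0,0.07],[0.005,0,0,0,0.14],[0.005,0,0,0,0.21],[0.005,0,0,0,0.28],[0.005,0,0,0,0.35]]}}

```text
time_s: 16.1
tcp_pos: [0.5344, 0.0661, 0.13]
eef_rot: [180.0, -0.0, -166.6]
contact_force: [-0.9, 0.1, -1.2]
gripper_width: 0.0139
```

{"method": "step_arm", "body": {"motion": [[0.005,0,0,0,0.07],[0.005,0,0,0,0.135],[0.005,0,0,0,0.19],[0.005,0,0,0,0.235],[0.005,0,0,0,0.27]]}}

```text
time_s: 16.73
tcp_pos: [0.5344, 0.0661, 0.13]
eef_rot: [-180.0, -0.0, 178.0]
contact_force: [-0.3, -0.1, -2.1]
gripper_width: 0.0138
```

{"method": "step_arm", "body": {"motion": [[0.005,0,0,0,0.025],[0.005,0,0,0,0.038],[0.005,0,0,0,0.043],[0.005,0,0,0,0.043],[0.005,0,0,0,0.043]]}}

```text
time_s: 17.35
tcp_pos: [0.5345, 0.0661, 0.1301]
eef_rot: [180.0, 0.0, 175.6]
contact_force: [-0.0, 0.6, -1.9]
gripper_width: 0.0142
```

Run:
```python
from h import *
c=save('scene','scene9.png'); W=cloud(c)
cv2.imwrite('pics/s9.png',cv2.resize(c['image'][110:280,170:340,::-1],None,fx=4.2,fy=3.5,interpolation=cv2.INTER_CUBIC))
s=r.get_state(); print(s['time_s'],s['tcp_pos'],s['eef_rot'],s['contact_force'],s['gripper_width'])
for l in ['dish','bead_center','dish_lip','dish_middle','large_bowl_centre','small_bowl_centre','keeper_knob']: print(l,[(a['location'].round(4) if hasattr(a['location'],'round') else a['location'],a['p']) for a in spotter.tip_of('scene',l)])
c=save('wrist','wrist9.png')
for l in ['dish','bead_center','dish_lip','keeper_knob','dish_middle']: print('w',l,[(a['location'],a['p']) for a in spotter.tip_of('wrist',l)])
```

```text
17.4 [0.53447364 0.06611254 0.13004393] [-1.79998878e+02 -5.92375647e-04  1.75642228e+02] [-0.89978012 -0.44955276 -1.78065846] 0.013432356343137492
dish [([0.3618, 0.1596, -0.0014], 0.94), ([0.3778, 0.0268, -0.0007], 0.89), ([0.5316, 0.0659, 0.0732], 0.58)]
bead_center [([0.5327, 0.0652, 0.0902], 0.54)]
dish_lip [([0.3265, 0.0081, 0.0158], 0.95), ([0.3885, 0.1958, 0.0134], 0.8), ([0.54, 0.1348, 0.0956], 0.71)]
dish_middle [([0.3654, 0.1565, 0.0105], 0.93), ([0.3792, 0.0285, 0.0183], 0.72)]
large_bowl_centre [([0.5518, 0.2262, 0.0321], 0.57), ([0.5327, 0.0675, 0.089], 0.16)]
small_bowl_centre [([0.5174, -0.0916, 0.0194], 0.88)]
keeper_knob [([0.6766, 0.0564, 0.0602], 0.75), ([0.5483, 0.2258, 0.0324], 0.15)]
w dish [([0.5379, 0.0654, 0.0768], 0.88), ([0.5363, 0.139, 0.0959], 0.7)]
w bead_center []
w dish_lip [([0.538, 0.1397, 0.0972], 0.63)]
w keeper_knob []
w dish_middle [([0.5384, 0.0679, 0.094], 0.75), ([0.5174, -0.093, 0.0244], 0.45)]
```

View pics/s9.png

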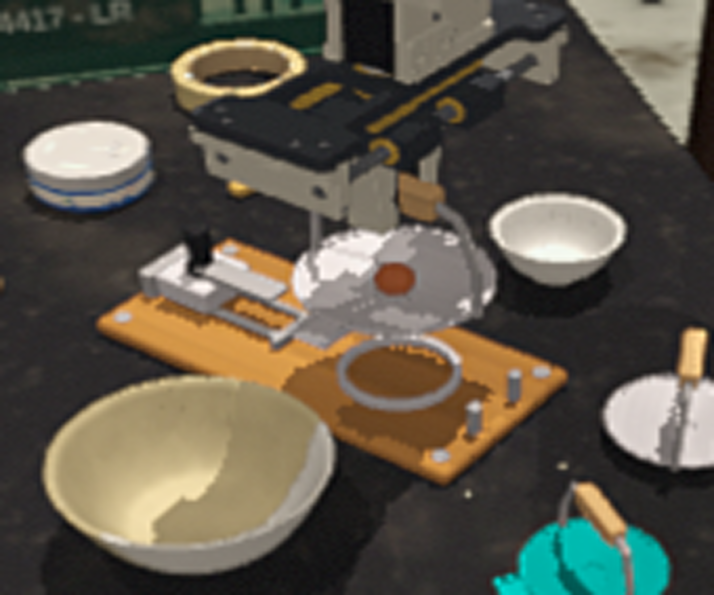

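View pics/wrist9.png

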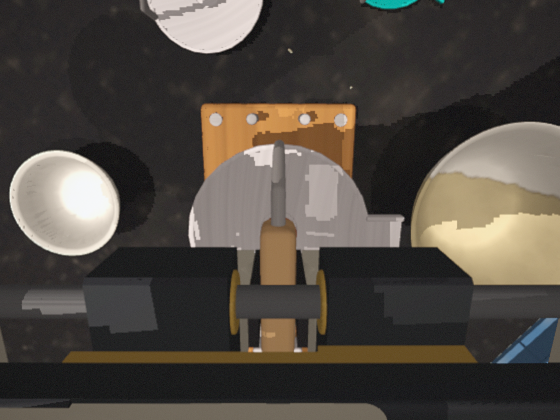

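{"method": "step_arm", "body": {"motion": [[0.005,0,0,0,0],[0.005,0,0,0,0],[0.005,0,0,0,0],[0.005,0,0,0,0]]}}

```text
time_s: 18.55
tcp_pos: [0.5345, 0.0661, 0.1301]
eef_rot: [180.0, 0.0, 175.6]
contact_force: [-0.6, -0.1, -2.0]
gripper_width: 0.0139
```

Run:
```python
from h import *
s=r.get_state(); print(s['time_s'],s['tcp_pos'],s['eef_rot'],s['gripper_width'],abs(s['qd']).max())
print(workorder.close_job())
```

```text
18.55 [0.53445971 0.06611759 0.13007214] [1.79998261e+02 5.01281804e-04 1.75633138e+02] 0.013891642385600611 0.09265418032787573
the job is handed in; nothing more can be done
None
```

The job is done and was handed in at 18.6 s with the arm still holding the dish. I pulled the keeper back to its end stop and let go of the knob. Then I took the dish by its wooden grip, lifted it about 62 mm straight up, and turned it 90° so its lip points at the large bowl (+y side).

**Last checks:**
- **Keeper:** the knob was at x ≈ 0.677–0.678, about 144 mm from the dish's centre against 145 mm at the stop. I felt about 23 N when it reached the stop.
- **Dish:** it was level and still, held at a 13.9 mm opening. The tool's tilt read 0.0° and the dish's weight about 2 N.
- **Bead:** the scene camera put it within about 2 mm of the dish's axis.
- **Lip:** found at about (0.540, 0.135), pointing at the large bowl.
- **Bowls:** both were still where they started, to within the networks' error.

**Disagreements:**
- **TCP height:** both the cameras and contact showed the fingertips about 35 mm higher than the reported TCP height implies. My first close on the knob shut on air above it, so I reopened, went lower and gripped it, and I allowed for this offset from then on.
- **Wrist camera:** at the end it did not find the bead, which the gripper was hiding, so the bead check rests on the scene camera alone.

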